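Stand the spare-screw vial beside the aviator frame

TASK

The aviator frame on the blue enamel tray is waiting for its screws. Pluck the long square vial with the round cap out of its pocket in the walnut pocket tray and lay it down on the cork pad, letting go of it; then take it again another way, so that you can stand it upright, cap up, on a free part of the enamel tray beside the frame. Leave the frame and everything else on the counter where it is.

Things in the scene. Friction and masses are not known exactly. Their poses are not given: they have to be found in the camera images.
- long_vial: The vial to move: plain aluminium, rigid, 60 to 130 g; 28 x 28 mm square body 80 mm long, then a round screw cap 20 mm in diameter and 18 mm long, 98 mm overall. Origin on its long axis, 49 mm from either end; x runs along it towards the cap. It starts lying in one of the three pockets, cap roughly away from the robot (tray +x), origin 20 mm above the counter, top 6 mm above the tray's top.
- vial_cap_end (a point): Centre of the outer face of the vial's cap.
- vial_base_end (a point): Centre of the vial's flat 28 mm square base, on which it stands.
- pocket_tray: Fixed walnut tray, 134 (x) by 196 (y) mm, 28 mm high, origin at the centre of its underside. Three pockets along its x, centred at y = -62, 0, +62 mm, each 102 x 31 mm, floor 6 mm above the counter. Which part lies in which pocket varies; this tray and the enamel tray may be on either side.
- trough (a point): Centre of the finger trough of the pocket tray, at pocket floor height: the trough is 40 mm wide (tray x -20 to +20 mm), as deep as the pockets, and runs across the whole tray in y, so fingers can straddle the middle of each part; 34 mm are free between neighbouring parts.
- short_vial: Bystander in another pocket: same make as the long vial but only 68 mm overall (28 mm square body 50 mm long, round cap 18 mm). Origin midway along its axis, x towards the cap.
- plain_bar: Bystander in another pocket: plain aluminium bar 98 x 28 x 28 mm with no cap. Origin at its centre, x along its length.
- cork_pad: Fixed cork pad on the counter, 150 mm (x) by 130 mm (y), 6 mm thick; origin at the centre of its underside.
- enamel_tray: Fixed blue enamel tray, 180 mm (x) by 210 mm (y), flat floor 3 mm above the counter, rim 4 mm thick and 12 mm high all round; origin at the centre of its underside. The half on its -x side is free, the aviator frame lies on the +x half.
- aviator: Bystander: folded havana acetate aviator frame lying flat on the enamel tray, 50 mm (its x) by 138 mm (its y), 16 mm high, loose, 60 g; origin at the centre of its underside.
- heater_pin: Bystander: steel frame heater pin lying on the counter behind the trays, a 50 x 22 x 22 mm black grip with an 80 mm tapered steel pin along its +x, loose; origin on the counter under the middle of the grip.
- lens_blank: Bystander: clear glass lens blank, a disc 68 mm in diameter and 10 mm thick lying flat on the counter behind the trays, loose; origin at the centre of its underside.
There are look-alikes about, which are no part of the job. What is shaped like the long_vial but pink is not meant. Several things look just like the cork_pad: the one meant starts farthest from the robot's base.

How it is judged:
By the outcome, as a careful person would: the job done as asked, in the order asked, and still so for the second after the job is handed in, with the robot touching nothing.
It also fails if it takes over 48 s, if anything falls off the work surface, if the arm or the gripper's body presses on something with over 40 N, if the wrist force passes 120 N, or if a joint passes its speed limit or range.

ROBOT

A 7-joint arm with a two-finger parallel gripper is mounted at the origin on the work surface. World frame = base frame: x ahead of the robot, y to its left, z up, the work surface at z = 0. Lengths are in m, angles in rad, forces in N, time in s.
With the tool pointing down it reaches from about 0.4 to 0.85 m from the base axis. Payload 4.5 kg.
Tool frame: the origin (TCP) lies midway between the tips of the shut fingers; the grasp point (between the pads) lies 19 mm behind it; z points along the fingers, y is the line along which they close (so a half turn about z gives the same grasp; the last joint's range is limited). The gripper opens to 88 mm and grips with 3 to 60 N. Pads are 18 mm wide; open, the fingers measure 123 mm over their backs; the gripper's body (75 mm by 187 mm) begins 45 mm behind the grasp point.
Start: joints at [1.306, 0.689, -0.195, 1.565, 0.157, 0.902, -0.215], TCP at [0.184, -0.597, 0.239] pointing down, gripper open.
Joint ranges: [-3.01, 3.01], [-0.46, 2.08], [-1.47, 1.51], [0.13, 2.56], [-1, 4.14], [0.04, 2.09], [-2.66, 2.66]. Speed limits (rad/s): [2.57, 2.57, 3.14, 3.14, 3.14, 3.14, 3.14].

INTERFACE

Orientations are given as a unit quaternion [x, y, z, w].
In Python, from plant import sensors, eyes, finish_job gives the robot as it stands.
- The arm moves only by the tool send_rows, never from a script. Its argument "rows" is text: rows parted by semicolons, each of 4 numbers parted by spaces: the shift along the tool's x, y, z normalised to -1 to 1, where 1 is 30 cm, then the turn about the tool's z normalised to -1 to 1, where 1 is 2 pi rad. A call has 1 to 10 rows; each row is the pose to reach, as a shift and turn from the pose commanded when the call began, along the tool's axes at that moment, turning the shorter way round; what a row does not reach only later rows make up. A row lasts 1/12 s, in which the tool goes at most 41.7 mm and 7.16 degrees, less where a joint would pass 70% of its speed; a pose out of reach is approached as far as the arm can. A call with a number of a shift or a turn outside -1 to 1 is refused whole. A call with a gripper value outside its range is refused whole. "jaw" is the closure, from -1 (fully open) to 1 (shut), set as the call begins (left out, the last holds). The fingers move at their own pace and stop on an object; "force" is the grip in N (left out, the last holds). Time passes only in rows, so rows that repeat a pose let the fingers close. It gives the time, the measured TCP pose, the force, the opening and the grip force at its end, in the units of the state.
- sensors.get_state(): the state, without advancing time (a new reading comes with each control period).
- eyes.snapshot(name): name is "scene" or "top" or "wrist"; returns (picture, depth): 384x512x3 uint8, red, green, blue; 384x512 float32, m along the optical axis (not along the pixel's ray), 0 where there is no reading.
- eyes.calibration(name): a dict with "fov_y" (degrees; the focal length in pixels is half the picture's height over the tangent of half this angle, whatever the lens; pixels are square), "cx", "cy" (the principal point, pixels), "dist_coeffs" ([k1, k2, p1, p2, k3] as OpenCV has them; the pictures are not rectified), "world_from_camera" (4x4, takes a point from camera to world coordinates). Camera axes: x right, y down, z forward; pixel columns grow to the right and rows downward; lengths in m; the calibration is good to about 2 mm. A picture is of the moment at which its call begins: read the wrist's pose just before it. calibration takes no time and is no camera call; for the wrist camera it gives the pose at the moment of the call.
- finish_job(): hands the job in; it is judged then, once.
The state is a dict: "clock": time; "q": joint angles; "qd": joint speeds; "joint_torque": joint torques, N m; "tool_pos": TCP position; "eef_rot": TCP orientation; "contact_force": force on the tool from outside, world axes, zero at the start; "moment": the same for the moment, N m; "opening": opening from 0.0 (shut) to 1.0 (fully open); "finger_force": force on a finger pad.
Only numpy, scipy, OpenCV 4.12 (cv2) and the standard library are available. Lean on these libraries where they do the work, as an engineer would, in place of code of your own. Each camera call takes 0.05 s, during which the arm holds its last target. There are 200 camera calls.

## Working session

There is one attempt and no reset: what is moved stays moved. The work goes in short steps, Python scripts to look and compute and a tool call to move; the robot and the scene stay as the last step left them, time stands still between calls to the robot, and variables do not carry over. Pictures are saved under pics/ and viewed, at most 10 in all, crops included, and the job is handed in when it is done.

Besides the shell and the picture viewer there is one more tool, called by a JSON object that holds its "method" and its "body". send_rows: Moves the arm, as the interface text tells. Scaled input: -1 to 1 covers 30 cm each way for a shift and 2 pi rad each way for a turn. Its arguments: {"type":"object","properties":{"rows":{"type":"string"},"jaw":{"type":"number"},"force":{"type":"number"}},"required":["rows"]}

```bash
mkdir -p pics
cat > h.py <<'E'
import numpy as np, cv2
from plant import sensors, eyes
def snap(n,tag):
    c=eyes.calibration(n); p,d=eyes.snapshot(n); p=np.asarray(p)
    cv2.imwrite(f'pics/{tag}.png',p[:,:,::-1]); np.savez(f'pics/{tag}.npz',p=p,d=d,T=np.array(c['world_from_camera']),k=np.array([c['fov_y'],c['cx'],c['cy']]),dist=np.array(c['dist_coeffs']))
class V:
    def __init__(s,tag):
        z=np.load(f'pics/{tag}.npz'); s.p=z['p'];s.d=z['d'];s.T=z['T'];f=192/np.tan(np.radians(z['k'][0])/2)
        s.K=np.array([[f,0,z['k'][1]],[0,f,z['k'][2]],[0,0,1]]);s.dist=z['dist']
    def ray(s,uv):
        n=cv2.undistortPoints(np.array(uv,float).reshape(-1,1,2),s.K,s.dist)[:,0]
        return np.c_[n,np.ones(len(n))]
    def plane(s,uv,h):
        r=s.ray(uv)@s.T[:3,:3].T; o=s.T[:3,3]; return o+r*((h-o[2])/r[:,2])[:,None]
    def dep(s,uv):
        uv=np.array(uv).reshape(-1,2);r=s.ray(uv);d=s.d[uv[:,1].astype(int),uv[:,0].astype(int)]
        return (r*d[:,None])@s.T[:3,:3].T+s.T[:3,3]
    def proj(s,P):
        R=s.T[:3,:3].T; return cv2.projectPoints(np.array(P,float).reshape(-1,1,3),cv2.Rodrigues(R)[0],-R@s.T[:3,3],s.K,s.dist)[0][:,0]
E
python3 - <<'E'
from h import *
for n in('scene','top','wrist'):
    snap(n,n+'0')
    v=V(n+'0');print(n,v.T.round(3).tolist(),v.K[0,0])
print(sensors.get_state())
a=[cv2.imread(f'pics/{n}0.png') for n in('scene','top')]
cv2.imwrite('pics/both.png',cv2.resize(np.hstack(a),(800,300),interpolation=cv2.INTER_AREA))
E
```

```text
scene [[-0.816, 0.491, -0.305, 0.862], [0.578, 0.693, -0.43, 0.523], [-0.0, -0.527, -0.85, 1.049], [0.0, 0.0, 0.0, 1.0]] 474.3704092912982
top [[0.021, -0.984, 0.178, 0.313], [-1.0, -0.018, 0.014, -0.022], [-0.01, -0.178, -0.984, 1.085], [0.0, 0.0, 0.0, 1.0]] 372.07771199650546
wrist [[0.295, -0.913, -0.283, 0.258], [-0.955, -0.283, -0.086, -0.575], [-0.002, 0.296, -0.955, 0.383], [0.0, 0.0, 0.0, 1.0]] 325.5902688669857
{'clock': 0.15, 'q': array([ 1.30576835,  0.6898099 , -0.19456199,  1.56606967,  0.15728316,
        0.90248601, -0.21510864]), 'qd': array([-0.00153528, -0.00198838, -0.00225644, -0.00398806, -0.0010982 ,
        0.00084317, -0.00149336]), 'joint_torque': array([-1.80229745e-03, -5.27861881e+01, -1.26860540e+00, -1.53587776e+01,
       -5.25349611e-02,  3.87382053e-03,  1.03895443e-04]), 'tool_pos': array([ 0.18385292, -0.59685999,  0.23809299]), 'eef_rot': array([ 9.88853137e-01,  1.48892564e-01, -1.33504973e-04, -6.78898178e-04]), 'contact_force': array([-0.90009129,  0.34620662,  0.78913694]), 'moment': array([ 0.03438162, -0.02004196, -0.03414386]), 'finger_force': 0.0, 'opening': 1.001997149842029}
```

View pics/top0.png

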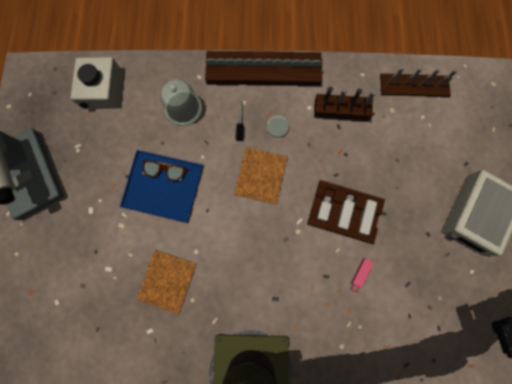

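View pics/scene0.png

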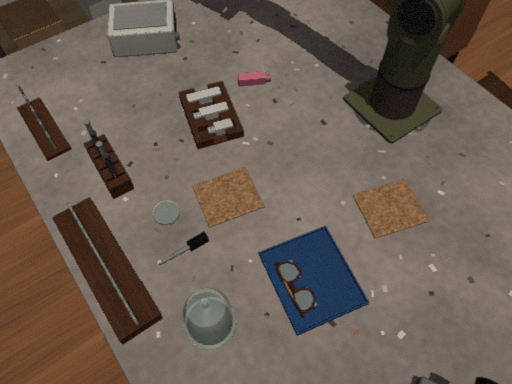

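The top view shows three candidates in the walnut tray: the short vial at about (324,207), a capped long vial at (346,211) and a plain bar at (369,217). The pink look-alike is at (362,274). Of the two cork pads, (262,175) is the far one and the one meant; (167,281) is the near one. The blue tray is at (162,186) with the frame at (165,172).

I choose (346,211), and will measure it and check it in a crop.

```bash
cat > m.py <<'E'
from h import *
t,s=V('top0'),V('scene0')
def blobs(v,name,lo,hi,amin,roi=None):
    m=cv2.inRange(cv2.cvtColor(v.p,cv2.COLOR_RGB2HSV),lo,hi)
    if roi: 
        k=np.zeros_like(m);k[roi[1]:roi[3],roi[0]:roi[2]]=255;m&=k
    m=cv2.morphologyEx(m,cv2.MORPH_CLOSE,np.ones((3,3))) if amin>500 else m
    cs=[c for c in cv2.findContours(m,0,1)[0] if cv2.contourArea(c)>amin]
    return cs
def rect(v,c,h):
    P=v.plane(c[:,0],h); r=cv2.minAreaRect((P[:,:2]*1000).astype(np.float32)); return np.round(r[0],1),np.round(r[1],1),round(r[2],1)
for nm,v,roi in(('top',t,(300,175,400,250)),('scene',s,(170,75,250,150))):
    for c in blobs(v,'w',(0,0,130),(180,70,255),25,roi):
        print(nm,'part px',c[:,0].mean(0).round(),rect(v,c,.034),'depth z',np.median(v.dep(c[:,0])[:,2]).round(4))
for nm,v,roi in(('top',t,(100,140,300,320)),('scene',s,(180,160,440,340))):
    for c in blobs(v,'cork',(5,110,90),(22,255,255),600,roi): print(nm,'cork',c[:,0].mean(0).round(),rect(v,c,.006))
    for c in blobs(v,'blue',(100,120,40),(130,255,255),600,roi): print(nm,'blue',c[:,0].mean(0).round(),rect(v,c,.012))
for nm,v,roi in(('top',t,(300,175,400,250)),('scene',s,(165,75,250,155))):
    for c in blobs(v,'w',(0,60,10),(20,255,120),600,roi): print(nm,'walnut',rect(v,c,.028))
def dm(p): return np.median(t.dep([[x,y] for x in range(p[0]-2,p[0]+3) for y in range(p[1]-2,p[1]+3)])[:,2]).round(4)
print('top depth z: vial',dm((346,212)),'pad',dm((262,175)),'tray',dm((160,205)),'counter',dm((262,230)))
a=cv2.resize(t.p[165:255,290:400],None,fx=4,fy=4,interpolation=2);b=cv2.resize(s.p[70:160,170:260],(360,360),interpolation=2)
cv2.imwrite('pics/crop.png',np.hstack([a,b])[:,:,::-1])
E
python3 m.py
```

```text
top part px [321. 240.] (array([ 372.3, -206.7]), array([ 61.6, 149.6]), 0.9) depth z 0.0
top part px [304. 214.] (array([ 436.6, -142.4]), array([17.6, 50.8]), 73.5) depth z -0.0
top part px [368. 217.] (array([ 434.9, -325.4]), array([26.9, 96.3]), 74.3) depth z 0.0341
top part px [346. 214.] (array([ 444.9, -264.6]), array([26.9, 86.2]), 74.8) depth z 0.034
top part px [325. 209.] (array([ 456.6, -203.3]), array([26.2, 61.9]), 75.6) depth z 0.0331
scene part px [220. 125.] (array([ 462.9, -199.9]), array([27.1, 67.4]), 73.6) depth z 0.0309
scene part px [210. 109.] (array([ 454.1, -261.3]), array([28.6, 98.2]), 75.7) depth z 0.0322
scene part px [241. 126.] (array([ 410.5, -184.6]), array([201.3,  58.6]), 54.9) depth z -0.0013
scene part px [203.  93.] (array([ 437.9, -321.6]), array([28.1, 96.3]), 74.1) depth z 0.0321
top cork [166. 281.] (array([241.2, 246. ]), array([131.7, 150.6]), 73.1)
top cork [261. 175.] (array([556.7, -18.2]), array([130.7, 150.5]), 77.9)
top blue [162. 186.] (array([518.4, 274.8]), array([207.1, 173.8]), 78.0)
scene cork [390. 208.] (array([247.4, 250.3]), array([128.5, 148.3]), 72.7)
scene cork [227. 197.] (array([561.9, -13.5]), array([129. , 147.2]), 77.6)
scene blue [312. 280.] (array([525.6, 280.7]), array([208.7, 177.7]), 77.9)
top walnut (array([ 455.3, -283.4]), array([274.3, 216.2]), 88.3)
scene walnut (array([ 458.4, -253.4]), array([217.7, 137.8]), 73.7)
top depth z: vial 0.0345 pad 0.0059 tray 0.0032 counter -0.0001
```

View pics/crop.png

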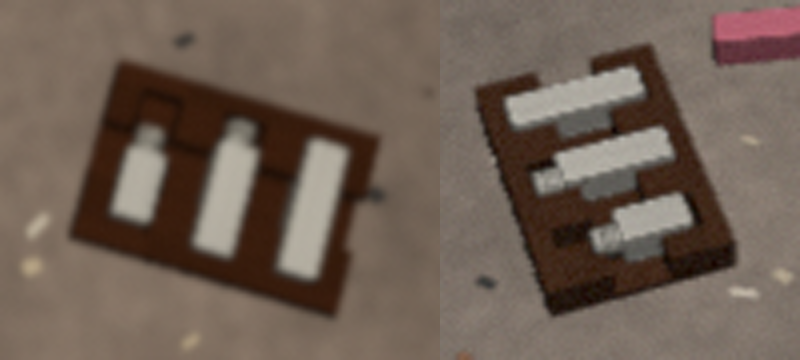

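The crop confirms it: the middle part (346,211) is the only long square body with a round cap that isn't pink, and the cap points to +x with a yaw of about -15°. I'll move over it and refine the position with the wrist camera.

```bash
cat > go.py <<'E'
import sys
from h import *
from scipy.spatial.transform import Rotation as R
def go(x,y,z,yaw=None):
    s=sensors.get_state();r=R.from_quat(s['eef_rot']).as_matrix();cur=np.degrees(np.arctan2(r[1,0],r[0,0]))
    d=r.T@(np.array([x,y,z])-s['tool_pos'])/.3
    t=0 if yaw is None else -(yaw-cur+180)%360-180 if 0 else (cur-yaw+180)%360-180
    print('t',round(s['clock'],2),'pos',s['tool_pos'].round(4),'yaw',cur.round(2),'-> row',d.round(4),round(t/360,4),'min rows',round(max(np.linalg.norm(d)*.3/.0417,abs(t)/7.16),1))
if __name__=='__main__': go(*map(float,sys.argv[1:]))
E
python3 go.py .453 -.264 .2 -15
```

```text
t 0.15 pos [ 0.1839 -0.5969  0.2381] yaw 17.13 -> row [ 1.1841 -0.796   0.128 ] 0.0892 min rows 10.3
```

{"method": "send_rows", "body": {"rows": "0.593 -0.4 0 0.089;0.593 -0.4 0 0.089;0.593 -0.4 0 0.089;0.593 -0.4 0 0.089;0.593 -0.4 0 0.089;0.593 -0.4 0 0.089;0.593 -0.4 0 0.089;0.593 -0.4 0 0.089", "jaw": 0}}

```text
clock: 0.82
tool_pos: [0.3184, -0.4306, 0.2387]
eef_rot: [0.992, -0.129, -0.0, 0.0]
contact_force: [-1.1, 0.2, -0.0]
opening: 0.499
finger_force: 0.0
```

```bash
python3 go.py .453 -.264 .2 -15
```

```text
t 0.82 pos [ 0.3184 -0.4306  0.2387] yaw -14.85 -> row [ 0.2914 -0.652   0.1285] 0.0004 min rows 5.2
```

{"method": "send_rows", "body": {"rows": "0.291 -0.652 0.128 0;0.291 -0.652 0.128 0;0.291 -0.652 0.128 0;0.291 -0.652 0.128 0;0.291 -0.652 0.128 0;0.291 -0.652 0.128 0;0.291 -0.652 0.128 0;0.291 -0.652 0.128 0"}}

```text
clock: 1.48
tool_pos: [0.4523, -0.2661, 0.2002]
eef_rot: [0.991, -0.131, -0.0, 0.001]
contact_force: [0.4, -1.0, 0.2]
opening: 0.5
finger_force: 0.0
```

Run:
```python
from h import *
snap('wrist','w1');v=V('w1')
m=cv2.inRange(cv2.cvtColor(v.p,cv2.COLOR_RGB2HSV),(0,0,120),(180,60,255))
for c in cv2.findContours(m,0,1)[0]:
    if cv2.contourArea(c)<300: continue
    P=v.plane(c[:,0],.034); r=cv2.minAreaRect((P[:,:2]*1000).astype(np.float32))
    print(c[:,0].mean(0).round(),np.round(r[0],1),np.round(r[1],1),round(r[2],1),np.median(v.dep(c[:,0])[:,2]).round(3))
print(sensors.get_state()['tool_pos'])
```

```text
[501. 349.] [ 160.5 -489.4] [14.1 58.1] 75.3 -0.001
[261. 350.] [ 239.2 -202.6] [204.5  56.1] 74.9 -0.001
[ 14. 355.] [306.2  73.4] [14.6 68.8] 75.4 -0.0
[195. 175.] [ 463.5 -206.4] [31.1 69.4] 74.9 0.024
[318. 164.] [ 439.6 -324.5] [31.2 97.7] 74.5 0.028
[256. 164.] [ 454.6 -266.3] [27.7 98.7] 74.5 0.032
[276. 154.] [ 452.9 -265.5] [573.6 296.9] 75.0 -0.001
[ 0.45165653 -0.26698333  0.20039315]
```

View pics/w1.png

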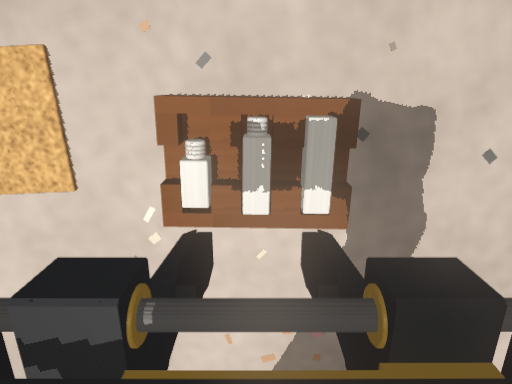

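The wrist view shows the vial at about (257,165), centred at (0.4545, -0.266) with its top near 0.034, between the short vial (195,175) and the bar (318,164). The fingers straddle it correctly, so I'm going down.

```bash
python3 go.py .4537 -.2663 .011 -15.3
```

```text
t 1.53 pos [ 0.4517 -0.267   0.2004] yaw -15.17 -> row [ 0.0063 -0.0054  0.6313] 0.0004 min rows 4.5
```

{"method": "send_rows", "body": {"rows": "0.005 -0.005 0.15 0;0.005 -0.005 0.3 0;0.005 -0.005 0.4 0;0.005 -0.005 0.45 0;0.005 -0.005 0.45 0;0.005 -0.005 0.45 0"}}

```text
clock: 2.03
tool_pos: [0.4536, -0.2653, 0.0652]
eef_rot: [0.991, -0.132, -0.001, 0.001]
contact_force: [-0.1, 0.1, 0.2]
opening: 0.498
finger_force: 0.0
```

```bash
python3 go.py .4537 -.2663 .011 -15.3
```

```text
t 2.03 pos [ 0.4536 -0.2653  0.0652] yaw -15.16 -> row [0.0015 0.0029 0.1808] 0.0004 min rows 1.3
```

{"method": "send_rows", "body": {"rows": "0 0.002 0.06 0;0 0.002 0.12 0;0 0.002 0.16 0;0 0.002 0.178 0;0 0.002 0.178 0;0 0.002 0.178 0"}}

```text
clock: 2.53
tool_pos: [0.4554, -0.2639, 0.0127]
eef_rot: [0.991, -0.13, 0.0, 0.0]
contact_force: [0.1, -1.1, 0.1]
opening: 0.501
finger_force: 0.0
```

{"method": "send_rows", "body": {"rows": "0 0 0 0;0 0 0 0;0 0 0 0;0 0 0 0;0 0 0 0;0 0 0 0;0 0 0 0;0 0 0 0", "jaw": 1, "force": 20}}

```text
clock: 3.2
tool_pos: [0.455, -0.2653, 0.0128]
eef_rot: [0.991, -0.131, 0.001, 0.001]
contact_force: [-1.9, -4.9, 6.3]
opening: 0.316
finger_force: 19.9
```

{"method": "send_rows", "body": {"rows": "0 0 -0.05 0;0 0 -0.1 0;0 0 -0.15 0;0 0 -0.22 0;0 0 -0.3 0;0 0 -0.4 0;0 0 -0.4 0;0 0 -0.4 0"}}

```text
clock: 3.87
tool_pos: [0.4562, -0.2629, 0.1331]
eef_rot: [0.992, -0.129, 0.002, 0.0]
contact_force: [-0.2, 0.0, -0.9]
opening: 0.316
finger_force: 19.9
```

```bash
python3 go.py .559 -.016 .13 -12; python3 -c "
from h import *;snap('wrist','w2')"
```

```text
t 3.87 pos [ 0.4562 -0.2629  0.1331] yaw -14.86 -> row [ 0.1202 -0.8835  0.011 ] -0.008 min rows 6.4
```

View pics/w2.png

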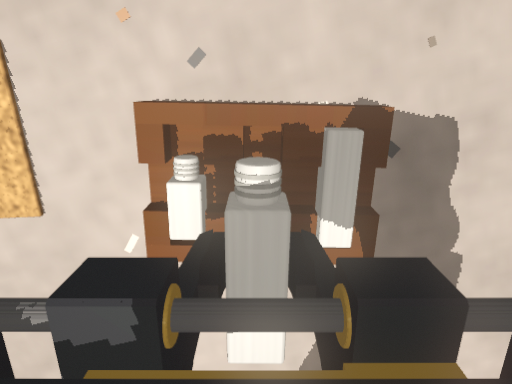

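The vial is held level at about (258,260), and the neighbours haven't moved. I'm carrying it to the far cork pad.

{"method": "send_rows", "body": {"rows": "0.12 -0.884 0 -0.008;0.12 -0.884 0 -0.008;0.12 -0.884 0 -0.008;0.12 -0.884 0 -0.008;0.12 -0.884 0 -0.008;0.12 -0.884 0 -0.008;0.12 -0.884 0 -0.008;0.12 -0.884 0 -0.008;0.12 -0.884 0 -0.008"}}

```text
clock: 4.67
tool_pos: [0.5571, -0.0146, 0.1302]
eef_rot: [0.995, -0.103, -0.002, 0.0]
contact_force: [-0.8, -1.1, -2.1]
opening: 0.312
finger_force: 19.9
```

```bash
python3 go.py .559 -.016 .0137 -12
```

```text
t 4.67 pos [ 0.5571 -0.0146  0.1302] yaw -11.84 -> row [0.0083 0.0031 0.3882] 0.0004 min rows 2.8
```

{"method": "send_rows", "body": {"rows": "0 0 0.1 0;0 0 0.2 0;0 0 0.29 0;0 0 0.35 0;0 0 0.37 0;0 0 0.37 0;0 0 0.37 0"}}

```text
clock: 5.25
tool_pos: [0.5578, -0.0177, 0.021]
eef_rot: [0.994, -0.106, -0.0, 0.0]
contact_force: [0.3, 0.3, -0.3]
opening: 0.317
finger_force: 19.9
```

{"method": "send_rows", "body": {"rows": "0 0 0.005 0;0 0 0.01 0;0 0 0.015 0;0 0 0.018 0;0 0 0.018 0;0 0 0.018 0"}}

```text
clock: 5.75
tool_pos: [0.5583, -0.0162, 0.0157]
eef_rot: [0.994, -0.105, 0.0, 0.0]
contact_force: [0.2, 0.3, -1.0]
opening: 0.319
finger_force: 19.9
```

{"method": "send_rows", "body": {"rows": "0 0 0.003 0;0 0 0.006 0;0 0 0.006 0;0 0 0.006 0"}}

```text
clock: 6.08
tool_pos: [0.5581, -0.0163, 0.0136]
eef_rot: [0.994, -0.105, -0.0, 0.0]
contact_force: [0.6, 0.1, -0.8]
opening: 0.315
finger_force: 19.9
```

{"method": "send_rows", "body": {"rows": "0 0 0 0;0 0 0 0;0 0 0 0;0 0 0 0;0 0 0 0;0 0 0 0", "jaw": 0}}

```text
clock: 6.58
tool_pos: [0.5582, -0.0163, 0.0138]
eef_rot: [0.994, -0.105, 0.0, 0.0]
contact_force: [-0.5, -0.9, 1.1]
opening: 0.5
finger_force: 0.0
```

{"method": "send_rows", "body": {"rows": "0 0 -0.08 0;0 0 -0.2 0;0 0 -0.3 0;0 0 -0.4 0;0 0 -0.5 0;0 0 -0.5 0;0 0 -0.5 0"}}

```text
clock: 7.17
tool_pos: [0.5592, -0.0163, 0.1653]
eef_rot: [0.994, -0.105, 0.002, -0.0]
contact_force: [0.2, 0.9, -0.7]
opening: 0.499
finger_force: 0.0
```

Run:
```python
from h import *
snap('wrist','w3');v=V('w3')
m=cv2.inRange(cv2.cvtColor(v.p,cv2.COLOR_RGB2HSV),(0,0,110),(180,60,255));m[240:]=0
cx=[c for c in cv2.findContours(m,0,1)[0] if cv2.contourArea(c)>300]
for c in cx:
    P=v.plane(c[:,0],.034); r=cv2.minAreaRect((P[:,:2]*1000).astype(np.float32))
    print(c[:,0].mean(0).round(),np.round(r[0],1),np.round(r[1],1),round(r[2],1),np.median(v.dep(c[:,0])[:,2]).round(3))
print(sensors.get_state()['tool_pos'])
```

```text
[ 11. 223.] [564.1 213.1] [23.7 36.2] 64.9 0.016
[472. 219.] [ 480.6 -202.3] [49.2 31.7] 10.8 0.026
[257. 177.] [557.8 -16.5] [27.  98.3] 77.3 0.032
[275. 110.] [601.1 -21.3] [445.6 199.3] 78.0 -0.001
[ 0.55807066 -0.01619671  0.16389356]
```

View pics/w3.png

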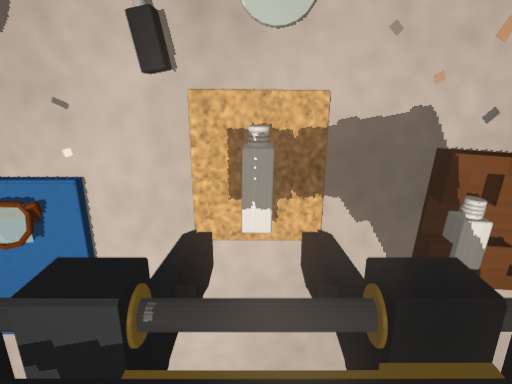

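The vial lies free on the far pad at (257,177), centred at (0.558, -0.0165) with yaw -12.7°. The tool can't tilt, so I'll grip only the outer 7 mm of the cap, lightly, at about half its height. I then raise it along an arc so the vial pivots between the pads until it hangs cap up.

```bash
python3 go.py .6076 -.0277 .0125 -12.7
python3 - <<'E'
import numpy as np
for i in range(1,21):
    f=i*4.3; a=np.radians(8.38+f); print(round(f,1),np.round([(96.03*np.cos(a)-95)/300,-(96.03*np.sin(a)-14)/300],3))
E
```

```text
t 7.22 pos [ 0.5581 -0.0162  0.1639] yaw -12.03 -> row [0.1692 0.0032 0.5047] 0.0019 min rows 3.8
4.3 [-0.004 -0.024]
8.6 [-0.011 -0.047]
12.9 [-0.018 -0.07 ]
17.2 [-0.028 -0.092]
21.5 [-0.039 -0.113]
25.8 [-0.052 -0.133]
30.1 [-0.066 -0.153]
34.4 [-0.082 -0.171]
38.7 [-0.099 -0.188]
43.0 [-0.117 -0.203]
47.3 [-0.136 -0.218]
51.6 [-0.157 -0.23 ]
55.9 [-0.178 -0.242]
60.2 [-0.2   -0.251]
64.5 [-0.222 -0.259]
68.8 [-0.246 -0.265]
73.1 [-0.269 -0.27 ]
77.4 [-0.293 -0.273]
81.7 [-0.317 -0.273]
86.0 [-0.341 -0.272]
```

{"method": "send_rows", "body": {"rows": "0.169 0.003 0.05 0.002;0.169 0.003 0.1 0.002;0.169 0.003 0.2 0.002;0.169 0.003 0.3 0.002;0.169 0.003 0.38 0.002;0.169 0.003 0.38 0.002;0.169 0.003 0.38 0.002"}}

```text
clock: 7.8
tool_pos: [0.6055, -0.0276, 0.0475]
eef_rot: [0.994, -0.111, -0.003, 0.0]
contact_force: [0.3, -0.0, 0.7]
opening: 0.499
finger_force: 0.0
```

```bash
python3 go.py .6076 -.0277 .0125 -12.7
```

```text
t 7.8 pos [ 0.6055 -0.0276  0.0475] yaw -12.75 -> row [ 0.0076 -0.0015  0.1165] -0.0002 min rows 0.8
```

{"method": "send_rows", "body": {"rows": "0.003 0 0.03 0;0.003 0 0.06 0;0.003 0 0.09 0;0.003 0 0.115 0;0.003 0 0.115 0;0.003 0 0.115 0"}}

```text
clock: 8.3
tool_pos: [0.6082, -0.0279, 0.0149]
eef_rot: [0.994, -0.111, -0.0, 0.0]
contact_force: [0.4, 1.4, 0.1]
opening: 0.501
finger_force: 0.0
```

{"method": "send_rows", "body": {"rows": "0 0 0 0;0 0 0 0;0 0 0 0;0 0 0 0;0 0 0 0;0 0 0 0;0 0 0 0;0 0 0 0", "jaw": 1, "force": 4}}

```text
clock: 8.97
tool_pos: [0.6088, -0.028, 0.0155]
eef_rot: [0.994, -0.111, 0.0, 0.0]
contact_force: [0.1, -0.1, 2.0]
opening: 0.219
finger_force: 4.0
```

{"method": "send_rows", "body": {"rows": "-0.002 0 -0.012 0;-0.004 0 -0.024 0;-0.007 0 -0.036 0;-0.011 0 -0.047 0;-0.015 0 -0.06 0;-0.018 0 -0.07 0;-0.023 0 -0.081 0;-0.028 0 -0.092 0;-0.034 0 -0.103 0;-0.039 0 -0.113 0"}}

```text
clock: 9.8
tool_pos: [0.597, -0.0253, 0.0495]
eef_rot: [0.994, -0.111, 0.0, 0.0]
contact_force: [0.1, 0.7, -0.4]
opening: 0.218
finger_force: 4.0
```

Run:
```python
from h import *
snap('wrist','w4');snap('scene','s4');snap('top','t4')
a=V('w4').p[:300:,100:420];b=V('s4');u=b.proj([[.56,-.02,.05]])[0].astype(int);b=cv2.resize(b.p[u[1]-50:u[1]+50,u[0]-50:u[0]+50],(300,300))
cv2.imwrite('pics/c4.png',np.hstack([a,b])[:,:,::-1])
```

```text
(no output)
```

View pics/c4.png

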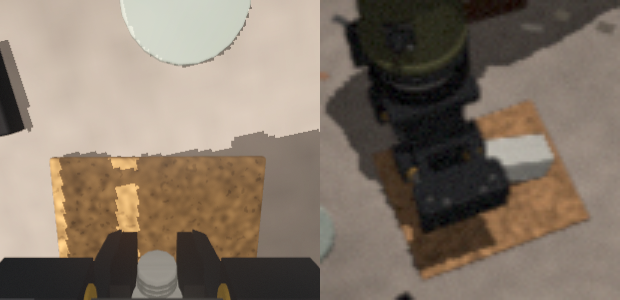

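The wrist crop shows the cap face turning up at about (157,268), and the scene crop shows the base still down on the cork. It is pivoting, so I continue the arc.

{"method": "send_rows", "body": {"rows": "-0.013 0 -0.02 0;-0.027 0 -0.04 0;-0.043 0 -0.058 0;-0.06 0 -0.075 0;-0.078 0 -0.09 0;-0.097 0 -0.105 0;-0.118 0 -0.117 0;-0.139 0 -0.129 0;-0.161 0 -0.138 0;-0.183 0 -0.146 0"}}

```text
clock: 10.78
tool_pos: [0.5435, -0.0131, 0.0936]
eef_rot: [0.994, -0.111, 0.001, -0.0]
contact_force: [1.7, 0.1, 3.3]
opening: 0.219
finger_force: 4.0
```

{"method": "send_rows", "body": {"rows": "-0.012 0 -0.003 0;-0.024 0 -0.006 0;-0.036 0 -0.009 0;-0.047 0 -0.011 0;-0.059 0 -0.013 0;-0.071 0 -0.014 0;-0.083 0 -0.014 0;-0.095 0 -0.014 0;-0.105 0 -0.014 0;-0.105 0 -0.014 0"}}

```text
clock: 11.62
tool_pos: [0.5113, -0.006, 0.0969]
eef_rot: [0.994, -0.111, -0.001, 0.0]
contact_force: [-0.0, 0.2, 4.5]
opening: 0.222
finger_force: 4.0
```

Run:
```python
from h import *
snap('wrist','w5');snap('scene','s5')
a=V('w5').p[:300:,100:420];b=V('s5');u=b.proj([[.53,-.01,.05]])[0].astype(int);b=cv2.resize(b.p[u[1]-50:u[1]+50,u[0]-50:u[0]+50],(300,300))
cv2.imwrite('pics/c5.png',np.hstack([a,b])[:,:,::-1])
```

```text
(no output)
```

View pics/c5.png

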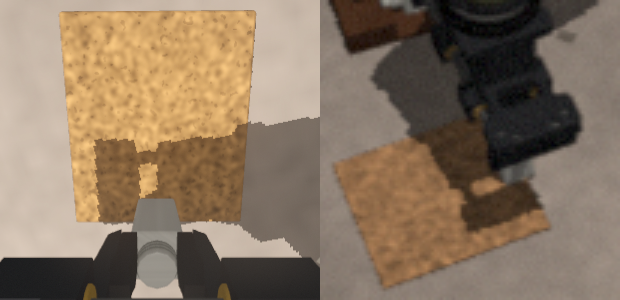

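The wrist crop shows the vial nearly upright: the cap is at about (157,265), with the +x face below it at (155,215). I'll measure the tilt of that face from the wrist depth.

```bash
cat > tilt.py <<'E'
from h import *
import sys
def tilt(tag,r0,r1,c0=245,c1=266):
    v=V(tag);P=v.dep([[c,r] for r in range(r0,r1) for c in range(c0,c1)])
    s=sensors.get_state()['tool_pos']
    print('tool',s.round(4))
    for r in range(r0,r1,4): print(r,np.median(v.dep([[c,r] for c in range(c0,c1)]),0).round(4))
    P=P[(P[:,2]<.075)&(P[:,2]>.012)];c=P.mean(0);n=np.linalg.svd(P-c)[2][2];n*=np.sign(n[0]);print(len(P),'normal',n.round(3),'elev deg',np.degrees(np.arcsin(n[2])).round(1))
if __name__=='__main__': tilt(sys.argv[1],int(sys.argv[2]),int(sys.argv[3]))
E
python3 tilt.py w5 190 262
```

```text
tool [ 0.5124 -0.0062  0.097 ]
190 [ 0.514  -0.0062  0.0052]
194 [ 0.5111 -0.0054  0.0057]
198 [ 0.5076 -0.0039  0.0054]
202 [ 0.5093 -0.0044  0.019 ]
206 [ 0.5104 -0.0047  0.0306]
210 [ 0.5116 -0.005   0.0414]
214 [ 0.5125 -0.0052  0.0511]
218 [ 0.5135 -0.0056  0.0599]
222 [ 0.5144 -0.0058  0.068 ]
226 [ 0.5151 -0.006   0.0755]
230 [ 0.5159 -0.0063  0.0826]
234 [ 0.5149 -0.0059  0.085 ]
238 [ 0.5125 -0.0054  0.0852]
242 [ 0.5129 -0.0058  0.0906]
246 [ 0.5131 -0.0062  0.0955]
250 [ 0.5135 -0.0058  0.0994]
254 [ 0.5128 -0.0055  0.1028]
258 [ 0.511  -0.0053  0.1034]
541 normal [ 0.968 -0.225 -0.11 ] elev deg -6.3
```

The vial leans 6° towards +x, so I move the tool about 9 mm further to square it on its base.

{"method": "send_rows", "body": {"rows": "-0.008 0 0 0;-0.016 0 0 0;-0.024 0 0 0;-0.03 0 0 0;-0.03 0 0 0;-0.03 0 0 0"}}

```text
clock: 12.22
tool_pos: [0.5037, -0.0043, 0.0969]
eef_rot: [0.994, -0.111, -0.0, 0.0]
contact_force: [1.2, 0.3, -1.4]
opening: 0.222
finger_force: 4.0
```

```bash
python3 -c "
from h import *;snap('wrist','w6')"; python3 tilt.py w6 194 262
```

```text
tool [ 0.5039 -0.0043  0.097 ]
194 [ 0.5051 -0.0034  0.0107]
198 [ 0.5055 -0.0036  0.0216]
202 [ 0.5061 -0.0037  0.0315]
206 [ 0.5068 -0.004   0.0411]
210 [ 0.5072 -0.0041  0.0497]
214 [ 0.5076 -0.0049  0.0578]
218 [ 0.5083 -0.0044  0.0656]
222 [ 0.5085 -0.0045  0.0723]
226 [ 0.5087 -0.0044  0.0785]
230 [ 0.5087 -0.0046  0.0837]
234 [ 0.5074 -0.0043  0.0855]
238 [ 0.5052 -0.0038  0.0856]
242 [ 0.5056 -0.004   0.0912]
246 [ 0.5055 -0.0045  0.0954]
250 [ 0.5058 -0.0041  0.0998]
254 [ 0.5053 -0.004   0.103 ]
258 [ 0.5034 -0.0035  0.1036]
611 normal [ 0.973 -0.225 -0.061] elev deg -3.5
```

{"method": "send_rows", "body": {"rows": "-0.005 0 0.004 0;-0.01 0 0.006 0;-0.016 0 0.006 0;-0.016 0 0.006 0"}}

```text
clock: 12.6
tool_pos: [0.4989, -0.003, 0.0954]
eef_rot: [0.994, -0.111, -0.0, -0.0]
contact_force: [0.8, 0.4, 2.2]
opening: 0.223
finger_force: 4.0
```

{"method": "send_rows", "body": {"rows": "0 0 0 0;0 0 0 0;0 0 0 0", "force": 12}}

```text
clock: 12.85
tool_pos: [0.4996, -0.0031, 0.0955]
eef_rot: [0.994, -0.111, 0.0, -0.0]
contact_force: [0.1, 0.8, 4.5]
opening: 0.216
finger_force: 12.0
```

{"method": "send_rows", "body": {"rows": "0 0 -0.03 0;0 0 -0.06 0;0 0 -0.1 0;0 0 -0.14 0;0 0 -0.18 0;0 0 -0.18 0;0 0 -0.18 0"}}

```text
clock: 13.43
tool_pos: [0.4997, -0.0033, 0.1501]
eef_rot: [0.994, -0.111, 0.001, -0.0]
contact_force: [0.0, -0.1, -1.5]
opening: 0.215
finger_force: 12.0
```

```bash
python3 -c "
from h import *;snap('wrist','w7')
v=V('w7')
for r in range(170,264,5): print(r,np.median(v.dep([[c,r] for c in range(248,263)]),0).round(4))
"; python3 go.py .478 .287 .15 -12.7
```

```text
170 [ 0.5052 -0.0029  0.0054]
175 [ 0.5003 -0.0018  0.0051]
180 [ 0.496  -0.0009  0.0054]
185 [4.91e-01 3.00e-04 5.00e-03]
190 [ 4.846e-01  1.800e-03 -3.000e-04]
195 [ 0.5027 -0.0028  0.0707]
200 [ 0.5031 -0.0029  0.0829]
205 [ 0.5035 -0.0031  0.0945]
210 [ 0.5041 -0.0033  0.1048]
215 [ 0.5046 -0.0034  0.1142]
220 [ 0.5046 -0.0035  0.1223]
225 [ 0.5048 -0.0036  0.1298]
230 [ 0.505  -0.0036  0.1374]
235 [ 0.5034 -0.0038  0.1396]
240 [ 0.5006 -0.0027  0.1401]
245 [ 0.5019 -0.0031  0.1483]
250 [ 0.5016 -0.0031  0.1535]
255 [ 0.5011 -0.0028  0.157 ]
260 [ 0.4992 -0.0025  0.158 ]
t 13.48 pos [ 0.4992 -0.0032  0.1494] yaw -12.76 -> row [-0.2827 -0.9279 -0.002 ] -0.0002 min rows 7.0
```

The vial hangs upright with about 2° of lean and is gripped firmly. I carry it to the free half of the enamel tray.

{"method": "send_rows", "body": {"rows": "-0.018 -0.066 0 0;-0.04 -0.148 0 0;-0.068 -0.25 0 0;-0.1 -0.368 0 0;-0.132 -0.486 0 0;-0.164 -0.604 0 0;-0.195 -0.72 0 0;-0.222 -0.82 0 0;-0.242 -0.89 0 0;-0.252 -0.928 0 0"}}

```text
clock: 14.32
tool_pos: [0.4855, 0.2891, 0.1482]
eef_rot: [0.994, -0.109, -0.001, -0.001]
contact_force: [-0.1, 0.4, -1.1]
opening: 0.215
finger_force: 12.0
```

{"method": "send_rows", "body": {"rows": "0 0 0 0;0 0 0 0"}}

```text
clock: 14.48
tool_pos: [0.4868, 0.2837, 0.1487]
eef_rot: [0.994, -0.111, -0.0, 0.001]
contact_force: [-0.1, -0.5, -1.2]
opening: 0.214
finger_force: 12.0
```

Run:
```python
from h import *
snap('wrist','w8');v=V('w8')
print(sensors.get_state()['tool_pos'])
for r in range(190,262,6): print(r,np.median(v.dep([[c,r] for c in range(248,263)]),0).round(4))
m=cv2.inRange(cv2.cvtColor(v.p,cv2.COLOR_RGB2HSV),(100,120,30),(130,255,255))
c=max(cv2.findContours(m,0,1)[0],key=cv2.contourArea)
print(cv2.boundingRect(c))
```

```text
[0.48717436 0.28247321 0.14888685]
190 [0.4727 0.2881 0.0023]
196 [0.4903 0.2839 0.0741]
202 [0.4908 0.2838 0.0882]
208 [0.4913 0.2835 0.1005]
214 [0.4917 0.2834 0.1118]
220 [0.4918 0.2834 0.1218]
226 [0.4922 0.2833 0.1308]
232 [0.492  0.2834 0.1378]
238 [0.4888 0.284  0.1383]
244 [0.4886 0.284  0.1445]
250 [0.4892 0.2839 0.1524]
256 [0.488  0.2841 0.1562]
(122, 21, 263, 211)
```

View pics/w8.png

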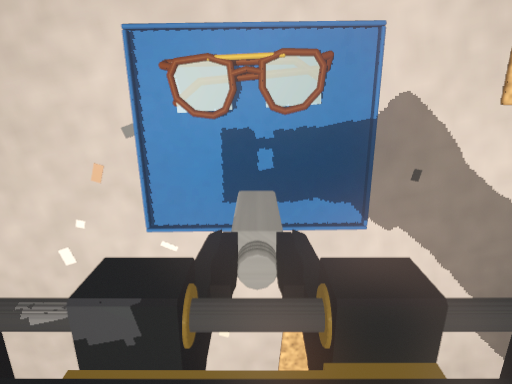

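The tray's free half is below: the near rim is at row ~228 and the frame at rows 50–118. The vial hangs over clear floor, so I lower it.

{"method": "send_rows", "body": {"rows": "0 0 0.03 0;0 0 0.07 0;0 0 0.11 0;0 0 0.145 0;0 0 0.165 0;0 0 0.165 0;0 0 0.165 0"}}

```text
clock: 15.12
tool_pos: [0.4871, 0.2843, 0.0995]
eef_rot: [0.994, -0.112, -0.0, 0.0]
contact_force: [0.1, 0.3, -1.0]
opening: 0.216
finger_force: 12.0
```

{"method": "send_rows", "body": {"rows": "0 0 0.004 0;0 0 0.008 0;0 0 0.012 0;0 0 0.016 0;0 0 0.016 0;0 0 0.016 0"}}

```text
clock: 15.62
tool_pos: [0.487, 0.2851, 0.095]
eef_rot: [0.994, -0.111, 0.0, 0.0]
contact_force: [0.4, -0.3, -0.5]
opening: 0.215
finger_force: 12.0
```

{"method": "send_rows", "body": {"rows": "0 0 0.003 0;0 0 0.006 0;0 0 0.008 0;0 0 0.008 0;0 0 0.008 0"}}

```text
clock: 16.03
tool_pos: [0.4872, 0.2851, 0.0928]
eef_rot: [0.994, -0.111, 0.0, -0.0]
contact_force: [-0.7, -0.5, 1.5]
opening: 0.214
finger_force: 12.0
```

```bash
python3 -c "
from h import *;snap('wrist','w9')
v=V('w9')
for r in range(184,262,6): print(r,np.median(v.dep([[c,r] for c in range(248,263)]),0).round(4))
"
```

```text
184 [0.4949 0.2839 0.0026]
190 [0.4904 0.2857 0.0024]
196 [0.4905 0.2856 0.0167]
202 [0.491  0.2854 0.0308]
208 [0.4914 0.2853 0.0434]
214 [0.4918 0.285  0.0547]
220 [0.4924 0.2848 0.0656]
226 [0.4927 0.2846 0.0748]
232 [0.4924 0.2849 0.0816]
238 [0.4893 0.2854 0.0826]
244 [0.4888 0.2855 0.0884]
250 [0.4896 0.2852 0.0965]
256 [0.4882 0.2856 0.1   ]
```

{"method": "send_rows", "body": {"rows": "0 0 0 0;0 0 0.002 0;0 0 0.002 0;0 0 0.002 0", "force": 3}}

```text
clock: 16.42
tool_pos: [0.4872, 0.2852, 0.0922]
eef_rot: [0.994, -0.111, 0.0, -0.0]
contact_force: [-0.6, -0.3, 4.7]
opening: 0.223
finger_force: 3.0
```

{"method": "send_rows", "body": {"rows": "0 0 0 0;0 0 0 0;0 0 0 0;0 0 0 0;0 0 0 0;0 0 0 0", "jaw": 0.2}}

```text
clock: 16.92
tool_pos: [0.487, 0.2849, 0.0919]
eef_rot: [0.994, -0.111, -0.0, 0.0]
contact_force: [-0.1, -0.2, 0.4]
opening: 0.4
finger_force: 0.0
```

{"method": "send_rows", "body": {"rows": "0 0 -0.02 0;0 0 -0.05 0;0 0 -0.1 0;0 0 -0.18 0;0 0 -0.28 0;0 0 -0.38 0;0 0 -0.45 0;0 0 -0.45 0"}}

```text
clock: 17.58
tool_pos: [0.4898, 0.2862, 0.2324]
eef_rot: [0.994, -0.111, 0.004, -0.003]
contact_force: [0.4, 1.1, 0.6]
opening: 0.4
finger_force: 0.0
```

{"method": "send_rows", "body": {"rows": "-0.15 0 0 0;-0.3 0 0 0;-0.3 0 0 0;-0.3 0 0 0"}}

```text
clock: 17.92
tool_pos: [0.3957, 0.3058, 0.2269]
eef_rot: [0.994, -0.109, -0.002, 0.0]
contact_force: [-0.1, 0.1, 0.1]
opening: 0.4
finger_force: 0.0
```

Run:
```python
from h import *
snap('wrist','w10');snap('scene','s10')
a=V('w10').p;b=V('s10');b=cv2.resize(b.p[215:340,230:380],(360,300))
cv2.imwrite('pics/c10.png',np.hstack([cv2.resize(a,(400,300)),b])[:,:,::-1])
```

```text
(no output)
```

View pics/c10.png

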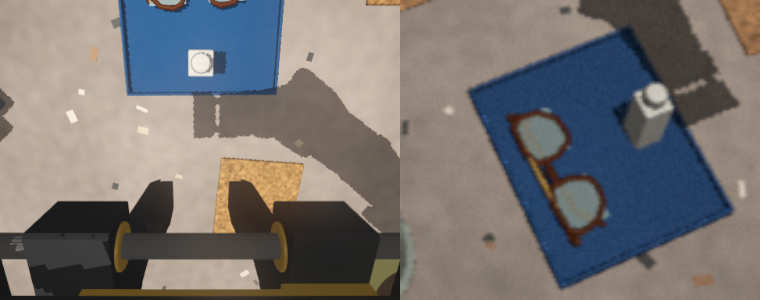

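The vial stands upright, cap up, on the free half of the tray, at about (201,62) in the wrist view and (648,115) in the scene crop. The frame is untouched and the gripper is clear.

```bash
python3 -c "
from plant import finish_job; print(finish_job())"
```

```text
the job is handed in; nothing more can be done
None
```

The job is handed in: the long vial was laid on the far cork pad and let go, then taken again by its cap and stood upright, cap up, on the free half of the enamel tray beside the frame, at about 18 s of the 48 s allowed.

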